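# Load the hinged drilling jig, pin it and hold it shut

### The job

Get the pine block ready for drilling: lay it flat and square in the pocket of the hinged jig and let go of it, then swing the metal leaf down over it. Take the red-knobbed pin from its stand, push it all the way down through the hole in the leaf into the post below, and finish holding the pin: keep pressing it down so that its collar keeps the springy leaf fully shut, and do not let go. Leave the saw, the screwdriver and the pencil cup where they are.

Things in the scene. Friction and masses are not known exactly. Their poses are not given: they have to be found in the camera images.
- block_mid (a point): Pine block to be drilled, 50 mm (its x) by 80 mm (its y) by 24 mm tall, 45 to 75 g, pencil cross on its top; lies flat on the teal cutting mat (mat top 3 mm above the bench). The point is the block's centre, half-way up; z up. Its 50 mm width is the one to grip.
- jig: Wooden drilling jig, fixed, standing on the mat. Origin: centre of the underside of its base board (150 mm along its x, 230 mm along its y, 18 mm thick); z up. From +y to -y: hinge block with the hinge axis (along jig x) at y +75 mm, 54 mm above the origin; the pocket in the middle; the pin post (34 x 30 mm, its top 50 mm above the origin) at y -70 mm.
- pocket (a point): Centre of the pocket's floor, 18 mm above the jig's origin, axes as the jig's. The pocket is 54 mm along jig x and 84 mm along jig y, its rails 12 mm high; the rails at its +x and -x sides are open over the middle 44 mm, so fingers gripping the block across its 50 mm width fit down to the floor. The block's long side goes along jig y, either way round.
- leaf (a joint): Hinge of the leaf, rad: 0 fully shut (level), 1.57 upright, 1.95 at most; starts at 1.7 to 1.9, leaning back towards jig +y. Damped, some friction: pushed from behind (from its jig +y side towards -y) to below 0.9 rad, it sinks by itself in a second or two, but its spring plungers on the seated block hold it 0.025 to 0.07 rad short of shut. Pressing it shut at the pin hole takes about 5 N.
- leaf_edge (a point): Middle of the leaf's free edge, 165 mm from the hinge axis, half-way through its thickness; moves with the leaf. The leaf is an aluminium plate 80 mm wide, 8 mm thick, 0.3 kg; the hinge axis lies half-way through its thickness. Two spring plungers, 49 and 101 mm from the hinge, stand 12 mm out of its underside.
- leaf_hole (a point): Centre of the pin hole in the leaf at its outer (upper, when shut) face, 145 mm from the hinge axis; a 12 mm hole with a red ring round it, slightly chamfered. Two brass drill bushings half-way along the leaf are not for the pin. With the leaf shut it is right over the post's hole and its face 58 mm above the jig's origin.
- post_hole (a point): Mouth of the 12 mm hole in the top of the pin post, 50 mm above the jig's origin; the hole is upright and 32 mm deep. Axes as the jig's.
- pin_knob (a point): Centre of the pin's knob. The pin stands upright in its stand: red round knob 22 mm in diameter and 30 mm tall, below it a steel collar 26 mm in diameter and 4 mm thick, below that a steel shank 10 mm in diameter and 34 mm long with a tapered end; 80 g. The collar's underside is 19 mm below this point and rests on the stand's top.
- pin_tip (a point): Lower end of the pin's shank, on its axis, 53 mm below the knob's centre. The pin is fully home when the collar lies on the leaf; the tip is then 26 mm below the post hole's mouth.
- stand: Dark wooden stand, fixed, 60 mm (its x) by 130 mm (its y) by 42 mm tall, on the mat. Origin: centre of its underside. The pin stands in a 13 mm hole at y +40 mm; three steel drill bits, up to 45 mm tall above its top, stand at y -30 to -56 mm and stay there.
- saw: Coping saw with a red frame, about 330 mm long, 130 mm wide and 22 mm tall, lying on the bench beside the mat's left edge. Origin under the middle of its frame. Leave alone.
- screwdriver: Yellow-handled screwdriver lying near the far edge of the mat. Leave alone.
- pencil_cup: Dark steel cup, 74 mm across and 95 mm tall, with pencils up to 150 mm high. Origin: centre of its underside. Leave alone.
Things that resemble listed ones, but are neither listed nor needed, are in the scene too. Of the things shaped like the part that bears block_mid, the wooden one is meant. Of the things that look like the part that bears pin_knob, the smaller one is meant.

How it is judged:
By the outcome, as a careful person would: the job done as asked, in the order asked, and still so for the second after the job is handed in, while the arm keeps its last pose, push and grip.
It also fails if it takes over 67 s, if anything falls off the work surface, if the arm or the gripper's body presses on something with over 40 N, if the wrist force passes 120 N, or if a joint passes its speed limit or range.

### The arm

A 7-joint arm with a two-finger parallel gripper is mounted at the origin on the work surface. World frame = base frame: x ahead of the robot, y to its left, z up, the work surface at z = 0. Lengths are in m, angles in rad, forces in N, time in s.
With the tool pointing down it reaches from about 0.4 to 0.85 m from the base axis. Payload 10.4 kg.
Tool frame: the origin (TCP) lies between the finger pads; the fingertips stand tcp_to_tips ahead of it and the grasp point (between the pads) lies 8 mm behind it (tcp_to_tips is the distance from the TCP to the fingertips, in m); z points along the fingers, y is the line along which they close (so a half turn about z gives the same grasp; the last joint's range is limited). The gripper opens to 85 mm and grips with 20 to 120 N. Pads are 22 mm wide; open, the fingers measure 114 mm over their backs; the gripper's body (76 mm by 85 mm) begins 54 mm behind the grasp point. The pads swing forward as they close: fully open they stand 13 mm farther back than shut.
Start: joints at [-1.235, 0.332, -0.065, 1.46, 0.022, 1.35, -0.088], TCP at [0.219, 0.585, 0.242] pointing down, gripper open.
Joint ranges: [-2.6, 2.6], [-0.5, 2.12], [-1.47, 1.34], [0.16, 2.42], [-1.27, 4.41], [0.06, 2.06], [-2.6, 2.6]. Speed limits (rad/s): [2.22, 2.22, 2.79, 2.79, 3.14, 3.14, 3.14].

### API

Orientations are given as a unit quaternion [x, y, z, w].
In Python, from workcell import * gives the robot as it stands.
- The arm moves only by the tool apply_moves, never from a script. Its argument "rows" is a list of rows, each an object of numbers: "x", "y", "z": the shift along the tool's x, y, z in mm; "ax", "ay", "az": the turn, a rotation vector about the tool's x, y, z in degrees; "gripper": the closure, from 0 (fully open) to 1 (shut). A call has 1 to 5 rows; each row shifts and turns the commanded pose from where the row before left it, along the tool's axes as they then stand; what a row does not reach is not made up. A row lasts 1/12 s, in which the tool goes at most 41.7 mm and 7.16 degrees, less where a joint would pass 70% of its speed; a pose out of reach is approached as far as the arm can. A call with a gripper value outside its range is refused whole. The fingers move at their own pace and stop on an object; "newtons" is the grip in N (left out, the last holds). Time passes only in rows, so rows that do not move let the fingers close. It gives the time, the measured TCP pose, the force, the opening and the grip force at its end, in the units of the state.
- get_obs(): the state, without advancing time (a new reading comes with each control period).
- camera(name): name is "scene" or "top" or "wrist"; returns a dict with "color" (420x560x3 uint8, red, green, blue), "fov_y" (degrees; the focal length in pixels is half the picture's height over the tangent of half this angle, whatever the lens; pixels are square), "cx", "cy" (the principal point, pixels), "rvec" (rotation vector, rad) and "tvec" (3), from world to camera coordinates, as OpenCV has them. Camera axes: x right, y down, z forward; pixel columns grow to the right and rows downward; lengths in m; the calibration is good to about 2 mm. A picture is of the moment at which its call begins. There is no depth.
- hand_in(): hands the job in; it is judged then, once.
The state is a dict: "clock": time; "joint_pos": joint angles; "joint_velocities": joint speeds; "tau": joint torques, N m; "position": TCP position; "ee_rot": TCP orientation; "ft_force": force on the tool from outside, world axes, zero at the start; "torque": the same for the moment, N m; "grip_width": opening from 0.0 (shut) to 1.0 (fully open); "grasp_force": force on a finger pad.
Only numpy, scipy, OpenCV 4.12 (cv2) and the standard library are available. Lean on these libraries where they do the work, as an engineer would, in place of code of your own. Each camera call takes 0.05 s, during which the arm holds its last target. There are 200 camera calls.

## Working session

There is one attempt and no reset: what is moved stays moved. The work goes in short steps, Python scripts to look and compute and a tool call to move; the robot and the scene stay as the last step left them, time stands still between calls to the robot, and variables do not carry over. Pictures are saved under pics/ and viewed, at most 10 in all, crops included, and the job is handed in when it is done.

Besides the shell and the picture viewer there is one more tool, called as a command line: name --argument value ..., lists and objects as JSON in quotes. apply_moves: Moves the arm, as the interface text tells. Its arguments: {"type":"object","properties":{"rows":{"type":"array","items":{"type":"object","properties":{"x":{"type":"number"},"y":{"type":"number"},"z":{"type":"number"},"ax":{"type":"number"},"ay":{"type":"number"},"az":{"type":"number"},"gripper":{"type":"number"}}}},"newtons":{"type":"number"}},"required":["rows"]}

```bash
mkdir -p pics; ls
cat > h.py <<'E'
from workcell import *
import numpy as np, cv2
from scipy.spatial.transform import Rotation as R
def cam(n):
    c=camera(n); f=210/np.tan(np.radians(c["fov_y"])/2)
    K=np.array([[f,0,c["cx"]],[0,f,c["cy"]],[0,0,1]]); 
    return c["color"],K,R.from_rotvec(np.ravel(c["rvec"])).as_matrix(),np.ravel(c["tvec"])
def save(n,img,crop=None,s=1):
    if crop: img=img[crop[1]:crop[3],crop[0]:crop[2]]
    cv2.imwrite("pics/"+n,cv2.resize(img[:,:,::-1],None,fx=s,fy=s,interpolation=cv2.INTER_CUBIC))
def px2w(u,v,z,K,Rm,t):
    d=Rm.T@np.linalg.inv(K)@np.array([u,v,1]); o=-Rm.T@t
    return o+d*(z-o[2])/d[2]
def proj(p,K,Rm,t):
    q=K@(Rm@np.array(p)+t); return q[:2]/q[2]
E
python3 - <<'E'
from h import *
import pickle
D={}
for n in("scene","top"):
    D[n]=cam(n); save(n+"0.png",D[n][0],s=1.42)
    print(n,D[n][1].round(1).tolist(),(-D[n][2].T@D[n][3]).round(3))
pickle.dump(D,open("d.pkl","wb"))
o=get_obs(); print(o)
E
```

```text
pics
scene [[543.5, 0.0, 285.1], [0.0, 543.5, 210.2], [0.0, 0.0, 1.0]] [ 1.478 -0.179  0.952]
top [[493.8, 0.0, 275.4], [0.0, 493.8, 211.1], [0.0, 0.0, 1.0]] [0.505 0.085 1.362]
{'clock': 0.1, 'joint_pos': array([-1.2345984 ,  0.33282603, -0.06471498,  1.46084883,  0.02163069,
        1.34990598, -0.08850396]), 'joint_velocities': array([ 3.03778928e-04, -5.73264938e-04, -1.87239762e-04, -2.22298273e-03,
        3.21685491e-05,  2.47022919e-04, -6.18940479e-04]), 'tau': array([ 1.95238950e-03, -6.26740336e+01,  4.94733592e-02, -3.92433393e+01,
        1.62707077e-02,  6.78517812e-03, -1.72784121e-05]), 'position': array([0.21935883, 0.58489861, 0.24158875]), 'ee_rot': array([ 1.78420477e-01,  9.83954123e-01, -6.41528556e-04, -7.41677598e-05]), 'ft_force': array([0.28486329, 0.16299526, 0.65462309]), 'torque': array([-0.01310729, -0.02996305,  0.00419014]), 'grasp_force': 0.0, 'grip_width': 0.9978527910545562}
```

View pics/scene0.png

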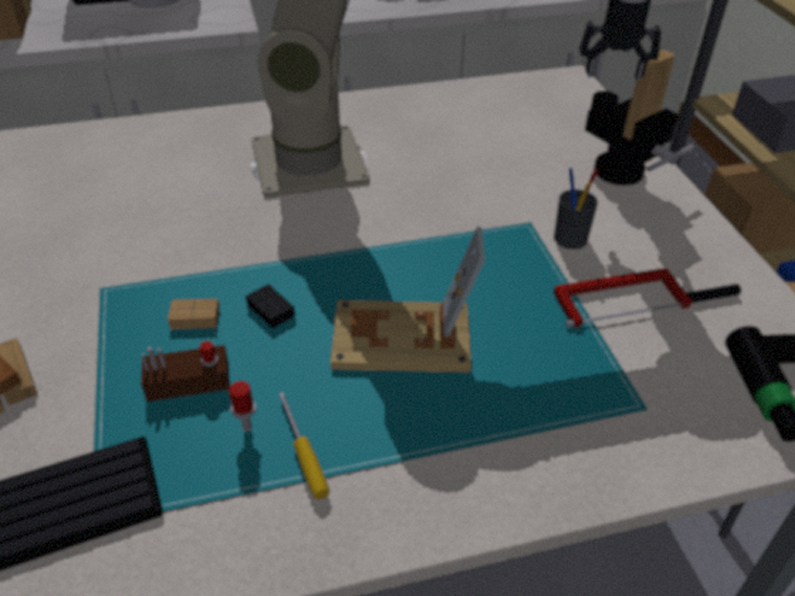

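View pics/top0.png

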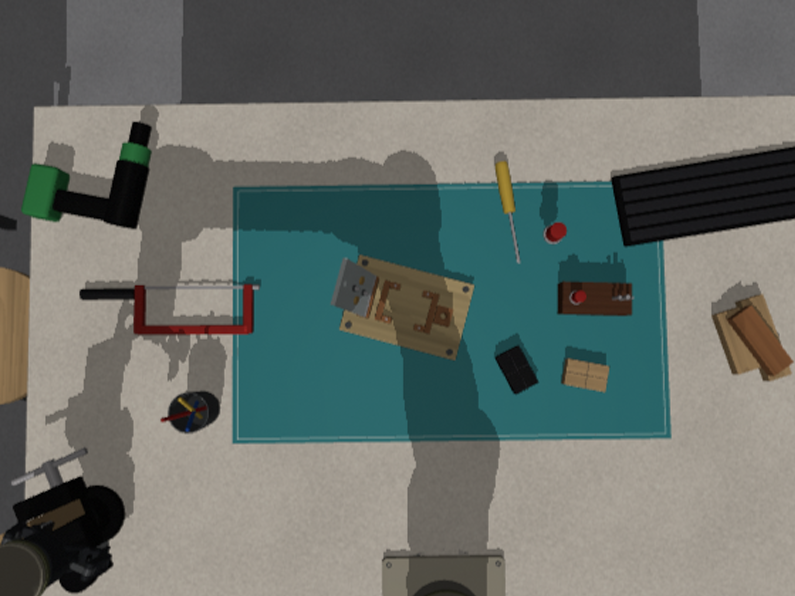

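The top view (800 px wide) shows the jig near (408,307) with the leaf up at its left end. The pine block is near (585,375), with a dark decoy beside it. The small pin stands in the stand at (578,297), and the larger decoy pin is at (556,232). I'll enlarge the relevant region.

Run:
```python
import pickle
from h import *
D=pickle.load(open("d.pkl","rb"))
im=D["top"][0]
a=cv2.resize(im[170:260,228:340],None,fx=5,fy=5,interpolation=cv2.INTER_CUBIC)
b=cv2.resize(im[190:280,390:450],None,fx=5,fy=5,interpolation=cv2.INTER_CUBIC)[:450,:240]
c=np.hstack([a,b]); print(c.shape)
c=np.clip(c.astype(float)*1.5,0,255).astype(np.uint8)
save("crop1.png",c)
```

```text
(450, 800, 3)
```

View pics/crop1.png

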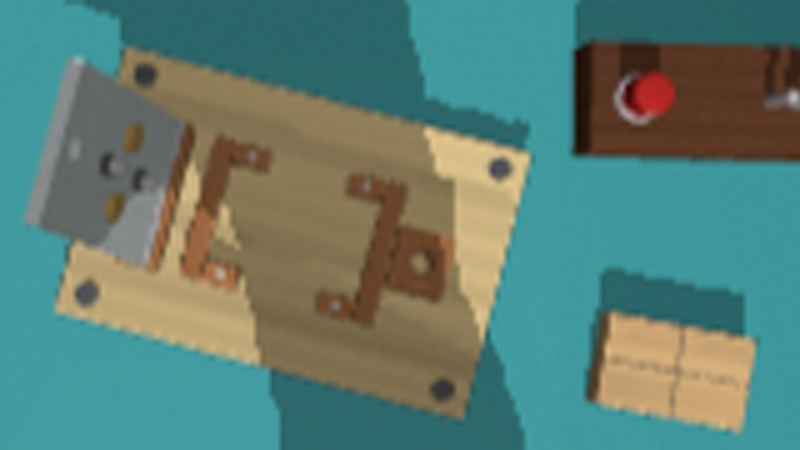

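Run:
```python
import pickle
from h import *
D=pickle.load(open("d.pkl","rb"))
_,K,Rm,t=D["top"]
A=lambda x,y:((x+.5)/5-.5+228,(y+.5)/5-.5+170)
B=lambda x,y:((x-560+.5)/5-.5+390,(y+.5)/5-.5+190)
W=lambda p,z:px2w(*p,z,K,Rm,t)
def rect(c,z,long):
    P=np.array([W(p,z)[:2] for p in c]); m=P.mean(0)
    e=(P[0]+P[3]-P[1]-P[2])/2; f=(P[0]+P[1]-P[2]-P[3])/2   # e: left(+y), f: up(+x)
    a1=np.degrees(np.arctan2(-e[0],e[1])); a2=np.degrees(np.arctan2(f[1],f[0]))
    print(m.round(4),"len",np.linalg.norm(e).round(4),np.linalg.norm(f).round(4),"yaw",a1.round(2),a2.round(2)); return m
m=rect([A(124,46),A(530,152),A(462,418),A(56,312)],.021,0)
print("post hole",W(A(421,262),.053))
rect([B(608,312),B(756,340),B(742,432),B(598,402)],.027,0)
print("pin", W(B(653,93),.079), W(B(639,97),.049))
o=get_obs();print(R.from_quat(o["ee_rot"]).as_matrix().round(3))
```

```text
[0.5862 0.0628] len 0.2282 0.1496 yaw -15.38 -15.09
post hole [ 0.56720167 -0.00449229  0.053     ]
[ 0.4525 -0.2754] len 0.0795 0.0492 yaw -11.92 -9.33
pin [ 0.59879057 -0.25396949  0.079     ] [ 0.59894158 -0.2543891   0.049     ]
[[-0.936  0.351 -0.   ]
 [ 0.351  0.936 -0.001]
 [-0.    -0.001 -1.   ]]
```

```bash
cat >> h.py <<'E'
import workcell
def plan(wps,step=40,start=None):
    """wps: (x,y,z,yaw of tool y deg). prints rows (tool mm / deg), rounded without drift"""
    o=get_obs(); M=R.from_quat(o["ee_rot"]).as_matrix(); p=o["position"]*1000
    yaw=np.degrees(np.arctan2(M[1,1],M[0,1]))
    if start: p=np.array(start[:3])*1000; yaw=start[3]
    out=[]
    for w in wps:
        g=np.array(w[:3])*1000; 
        n=max(1,int(np.ceil(max(np.linalg.norm(g-p)/step,abs(w[3]-yaw)/7))))
        p0,y0=p.copy(),yaw
        for i in range(1,n+1):
            T=R.from_euler("z",yaw,degrees=True).as_matrix()
            c,s=np.cos(np.radians(yaw)),np.sin(np.radians(yaw))
            Y=np.array([c,s,0]);Z=np.array([0,0,-1.]);X=np.cross(Y,Z); B=np.stack([X,Y,Z],1)
            d=np.round(B.T@(p0+(g-p0)*i/n-p),0 if i<n else 1); da=round(-(y0+(w[3]-y0)*i/n-yaw),1)
            p=p+B@d; yaw-=da
            out.append(dict(x=d[0],y=d[1],z=d[2],az=da))
    for k in range(0,len(out),5):
        print("["+",".join("{"+",".join(f'"{a}":{v:g}' for a,v in r.items() if v)+"}" for r in out[k:k+5])+"]")
E
python3 - <<'E'
from h import *
print([ (n,getattr(workcell,n)) for n in dir(workcell) if 'tip' in n.lower() or 'tcp' in n.lower()])
import math
pol=lambda r,a,z,y:(r*math.cos(math.radians(a)),r*math.sin(math.radians(a)),z,y)
plan([pol(.5,45,.26,50),pol(.47,20,.26,31),pol(.47,-10,.25,7),(.4525,-.2754,.20,-10.5)])
E
```

```text
[('tcp_to_tips', 0.011)]
[{"x":-30,"y":-24,"z":-3,"az":2.8},{"x":-30,"y":-23,"z":-2,"az":2.8},{"x":-32,"y":-21,"z":-3,"az":2.7},{"x":-33,"y":-20,"z":-3,"az":2.8},{"x":-33,"y":-18,"z":-2,"az":2.8}]
[{"x":-35,"y":-16,"z":-3,"az":2.8},{"x":-35.2,"y":-15,"z":-2.4,"az":2.7},{"x":-32,"y":-15,"az":3.2},{"x":-33,"y":-14,"az":3.1},{"x":-33,"y":-11,"az":3.2}]
[{"x":-34,"y":-10,"az":3.2},{"x":-34,"y":-8,"az":3.2},{"x":-35.2,"y":-5.7,"az":3.1},{"x":-31,"y":-15,"z":1,"az":3.4},{"x":-32,"y":-14,"z":2,"az":3.5}]
[{"x":-33,"y":-11,"z":1,"az":3.4},{"x":-34,"y":-9,"z":2,"az":3.4},{"x":-34,"y":-8,"z":1,"az":3.5},{"x":-34,"y":-5,"z":2,"az":3.4},{"x":-34.5,"y":-3.5,"z":1,"az":3.4}]
[{"x":-32,"y":-6,"z":8,"az":2.9},{"x":-32,"y":-4,"z":9,"az":2.9},{"x":-32,"y":-2,"z":8,"az":3},{"x":-33,"y":-1,"z":8,"az":2.9},{"x":-32,"y":1,"z":9,"az":2.9}]
[{"x":-32.1,"y":2.5,"z":8,"az":2.9}]
```

apply_moves --rows '[{"x": -30, "y": -24, "z": -3, "az": 2.8}, {"x": -30, "y": -23, "z": -2, "az": 2.8}, {"x": -32, "y": -21, "z": -3, "az": 2.8}, {"x": -33, "y": -20, "z": -3, "az": 2.8}, {"x": -33, "y": -18, "z": -2, "az": 2.8}]'

```text
invalid input at $.rows[0]: expected keys x, y, z, ax, ay, az, gripper
```

apply_moves --rows '[{"x": -35, "y": -16, "z": -3, "az": 2.8}, {"x": -35, "y": -15, "z": -2, "az": 2.7}, {"x": -32, "y": -15, "az": 3.2}, {"x": -33, "y": -14, "az": 3.1}, {"x": -33, "y": -11, "az": 3.2}]'

```text
invalid input at $.rows[0]: expected keys x, y, z, ax, ay, az, gripper
```

apply_moves --rows '[{"x": -34, "y": -10, "az": 3.2}, {"x": -34, "y": -8, "az": 3.2}, {"x": -35, "y": -6, "az": 3.1}, {"x": -31, "y": -15, "z": 1, "az": 3.4}, {"x": -32, "y": -14, "z": 2, "az": 3.5}]'

```text
invalid input at $.rows[0]: expected keys x, y, z, ax, ay, az, gripper
```

apply_moves --rows '[{"x": -33, "y": -11, "z": 1, "az": 3.4}, {"x": -34, "y": -9, "z": 2, "az": 3.4}, {"x": -34, "y": -8, "z": 1, "az": 3.5}, {"x": -34, "y": -5, "z": 2, "az": 3.4}, {"x": -34, "y": -4, "z": 1, "az": 3.4}]'

```text
invalid input at $.rows[0]: expected keys x, y, z, ax, ay, az, gripper
```

apply_moves --rows '[{"x": -32, "y": -6, "z": 8, "az": 2.9}, {"x": -32, "y": -4, "z": 9, "az": 2.9}, {"x": -32, "y": -2, "z": 8, "az": 3}, {"x": -33, "y": -1, "z": 8, "az": 2.9}, {"x": -32, "y": 1, "z": 9, "az": 2.9}]'

```text
invalid input at $.rows[0]: expected keys x, y, z, ax, ay, az, gripper
```

apply_moves --rows '[{"x": -32, "y": 2, "z": 8, "az": 2.9}, {}, {}]'

```text
invalid input at $.rows[0]: expected keys x, y, z, ax, ay, az, gripper
```

Run:
```python
from h import *
im,K,Rm,t=cam("wrist")
import pickle;pickle.dump((K,Rm,t),open("w1.pkl","wb"))
save("w1.png",im,s=1.42)
print((-Rm.T@t).round(3),proj((.4525,-.2754,.027),K,Rm,t)*1.42)
o=get_obs();print(o["position"],R.from_quat(o["ee_rot"]).as_matrix().round(3).tolist(),o["joint_pos"].round(2))
```

```text
[0.143 0.613 0.373] [-315.94834546  743.6906381 ]
[0.21935721 0.58496343 0.24171505] [[-0.936, 0.351, -0.0], [0.351, 0.936, -0.001], [-0.0, -0.001, -1.0]] [-1.23  0.33 -0.06  1.46  0.02  1.35 -0.09]
```

View pics/w1.png

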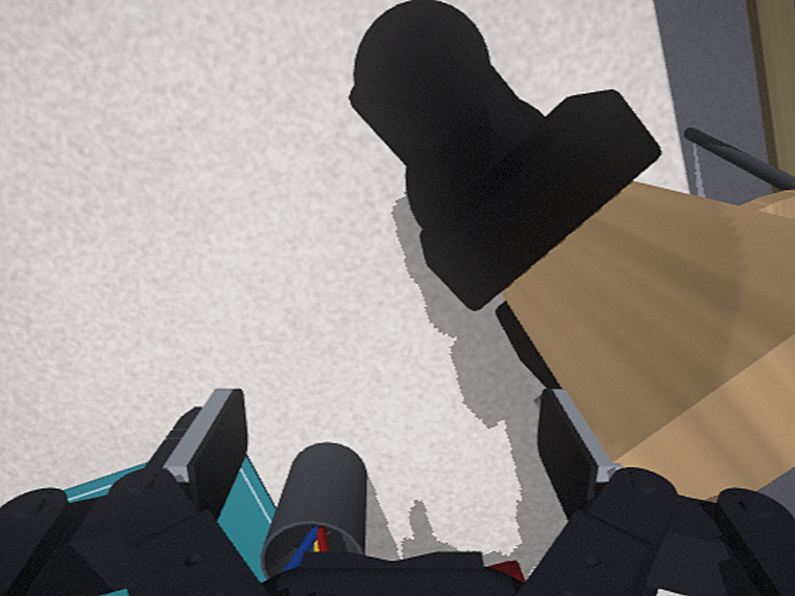

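All seven keys are required, so nothing moved. The wrist view shows only the start area: the cup at (315,510) and an unrelated fixture. I'm re-sending the moves with full rows.

apply_moves --rows '[{"x": -30, "y": -24, "z": -3, "ax": 0, "ay": 0, "az": 2.8, "gripper": 0}, {"x": -30, "y": -23, "z": -2, "ax": 0, "ay": 0, "az": 2.8, "gripper": 0}, {"x": -32, "y": -21, "z": -3, "ax": 0, "ay": 0, "az": 2.8, "gripper": 0}, {"x": -33, "y": -20, "z": -3, "ax": 0, "ay": 0, "az": 2.8, "gripper": 0}, {"x": -33, "y": -18, "z": -2, "ax": 0, "ay": 0, "az": 2.8, "gripper": 0}]'

```text
clock: 0.57
position: [0.3155, 0.4182, 0.2554]
ee_rot: [0.298, 0.954, 0.0, -0.0]
ft_force: [1.3, 0.4, -0.2]
grip_width: 0.998
grasp_force: 0.0
```

apply_moves --rows '[{"x": -35, "y": -16, "z": -3, "ax": 0, "ay": 0, "az": 2.8, "gripper": 0}, {"x": -35, "y": -15, "z": -2, "ax": 0, "ay": 0, "az": 2.7, "gripper": 0}, {"x": -32, "y": -15, "z": 0, "ax": 0, "ay": 0, "az": 3.2, "gripper": 0}, {"x": -33, "y": -14, "z": 0, "ax": 0, "ay": 0, "az": 3.1, "gripper": 0}, {"x": -33, "y": -11, "z": 0, "ax": 0, "ay": 0, "az": 3.2, "gripper": 0}]'

```text
clock: 0.98
position: [0.3977, 0.2556, 0.2603]
ee_rot: [0.42, 0.907, 0.0, -0.0]
ft_force: [0.8, 1.1, 1.2]
grip_width: 0.997
grasp_force: 0.0
```

apply_moves --rows '[{"x": -34, "y": -10, "z": 0, "ax": 0, "ay": 0, "az": 3.2, "gripper": 0}, {"x": -34, "y": -8, "z": 0, "ax": 0, "ay": 0, "az": 3.2, "gripper": 0}, {"x": -35, "y": -6, "z": 0, "ax": 0, "ay": 0, "az": 3.1, "gripper": 0}, {"x": -31, "y": -15, "z": 1, "ax": 0, "ay": 0, "az": 3.4, "gripper": 0}, {"x": -32, "y": -14, "z": 2, "ax": 0, "ay": 0, "az": 3.5, "gripper": 0}]'

```text
clock: 1.4
position: [0.4464, 0.0901, 0.2572]
ee_rot: [0.546, 0.838, 0.0, 0.0]
ft_force: [1.0, -0.5, -0.3]
grip_width: 1.002
grasp_force: 0.0
```

apply_moves --rows '[{"x": -33, "y": -11, "z": 1, "ax": 0, "ay": 0, "az": 3.4, "gripper": 0}, {"x": -34, "y": -9, "z": 2, "ax": 0, "ay": 0, "az": 3.4, "gripper": 0}, {"x": -34, "y": -8, "z": 1, "ax": 0, "ay": 0, "az": 3.5, "gripper": 0}, {"x": -34, "y": -5, "z": 2, "ax": 0, "ay": 0, "az": 3.4, "gripper": 0}, {"x": -34, "y": -4, "z": 1, "ax": 0, "ay": 0, "az": 3.4, "gripper": 0}]'

```text
clock: 1.82
position: [0.4605, -0.0828, 0.2502]
ee_rot: [0.664, 0.748, 0.0, -0.0]
ft_force: [0.4, -0.2, 0.9]
grip_width: 1.002
grasp_force: 0.0
```

apply_moves --rows '[{"x": -32, "y": -6, "z": 8, "ax": 0, "ay": 0, "az": 2.9, "gripper": 0}, {"x": -32, "y": -4, "z": 9, "ax": 0, "ay": 0, "az": 2.9, "gripper": 0}, {"x": -32, "y": -2, "z": 8, "ax": 0, "ay": 0, "az": 3, "gripper": 0}, {"x": -33, "y": -1, "z": 8, "ax": 0, "ay": 0, "az": 2.9, "gripper": 0}, {"x": -32, "y": 1, "z": 9, "ax": 0, "ay": 0, "az": 2.9, "gripper": 0}]'

```text
clock: 2.23
position: [0.4516, -0.2444, 0.2082]
ee_rot: [0.754, 0.657, 0.0, 0.0]
ft_force: [0.3, 1.0, 0.3]
grip_width: 1.005
grasp_force: 0.0
```

apply_moves --rows '[{"x": -32, "y": 2, "z": 8, "ax": 0, "ay": 0, "az": 2.9, "gripper": 0}, {"x": 0, "y": 0, "z": 0, "ax": 0, "ay": 0, "az": 0, "gripper": 0}, {"x": 0, "y": 0, "z": 0, "ax": 0, "ay": 0, "az": 0, "gripper": 0}]'

```text
clock: 2.48
position: [0.4486, -0.2763, 0.1996]
ee_rot: [0.77, 0.638, -0.001, -0.0]
ft_force: [0.3, 1.0, -0.4]
grip_width: 0.999
grasp_force: 0.0
```

```bash
sed -i 's/.*print("\["+.*/        print("["+",".join("{"+",".join(f"\\"{a}\\":{r.get(a,0):g}" for a in ["x","y","z","ax","ay","az"])+",\\"gripper\\":%g}"%grip for r in out[k:k+5])+"]")/; s/def plan(wps,step=40/def plan(wps,grip=0,step=40/' h.py
python3 - <<'E'
from h import *
im,K,Rm,t=cam("wrist")
import pickle;pickle.dump((im,K,Rm,t),open("w1.pkl","wb"))
save("w2.png",im,s=1.42)
print((-Rm.T@t).round(3),proj((.4525,-.2754,.027),K,Rm,t)*1.42)
o=get_obs();print(o["position"],R.from_quat(o["ee_rot"]).as_matrix().round(3).tolist(),o["joint_pos"].round(2))
plan([(.4525,-.2754,.15,-10.5)])
E
```

```text
[ 0.463 -0.197  0.331] [399.53471433 257.19029385]
[ 0.44932202 -0.27487926  0.1999055 ] [[0.184, 0.983, -0.001], [0.983, -0.184, 0.0], [-0.0, -0.001, -1.0]] [-0.27  0.17  0.82  1.81 -0.13  1.21  0.4 ]
[{"x":0,"y":2,"z":25,"ax":0,"ay":0,"az":-0.1,"gripper":0},{"x":0.1,"y":1.2,"z":24.9,"ax":0,"ay":0,"az":-0,"gripper":0}]
```

View pics/w2.png

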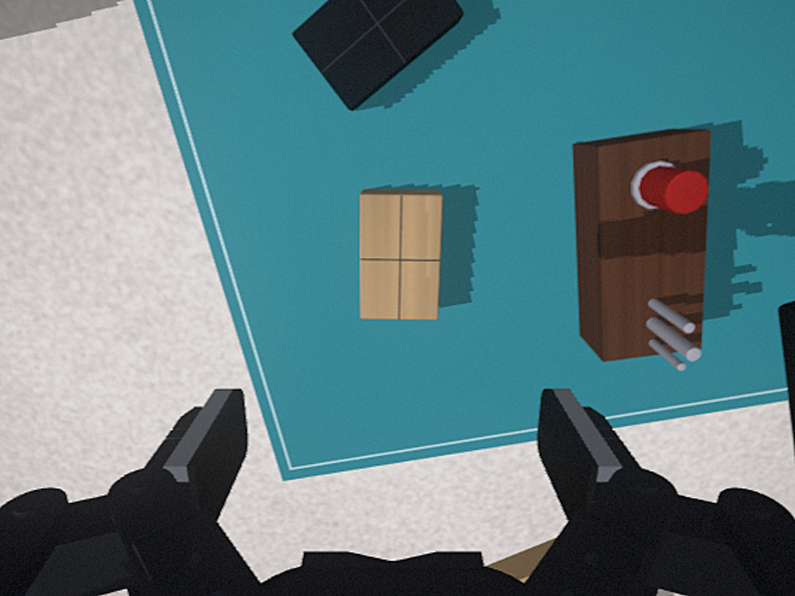

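The wrist view shows the block top with corners (360,194), (442,195), (438,320), (360,319) and its cross at (400,260). The pin collar is near (655,186), with the knob top at (686,193).

Run:
```python
from h import *
import pickle
im,K,Rm,t=pickle.load(open("w1.pkl","rb"))
s=1.42
W=lambda x,y,z:px2w((x+.5)/s-.5,(y+.5)/s-.5,z,K,Rm,t)
P=np.array([W(*p,.027)[:2] for p in [(360,194),(442,195),(438,320),(360,319)]])
print(P.mean(0),W(400,260,.027), np.linalg.norm(P-np.roll(P,1,0),axis=1))
x=(P[1]+P[2]-P[0]-P[3])/2; y=(P[0]+P[1]-P[2]-P[3])/2
print(np.degrees(np.arctan2(x[1],x[0])),np.degrees(np.arctan2(-y[0],y[1])))
print("pin",W(686,193,.079),W(657,186,.049))
c=P.mean(0)
plan([(c[0],c[1],.10,-10.5),(c[0],c[1],.019,-10.5)])
```

```text
[ 0.45239192 -0.27674134] [ 0.45235433 -0.27705572  0.027     ] [0.07945576 0.04857628 0.07952004 0.05006438]
-11.454915722731535 -11.347622448936026
pin [ 0.59805938 -0.25610619  0.079     ] [ 0.59861264 -0.25633332  0.049     ]
[{"x":-0,"y":1,"z":33,"ax":0,"ay":0,"az":-0,"gripper":0},{"x":-1,"y":1,"z":34,"ax":0,"ay":0,"az":-0.1,"gripper":0},{"x":-0.3,"y":1.4,"z":32.9,"ax":0,"ay":0,"az":-0,"gripper":0},{"x":0,"y":-0,"z":27,"ax":0,"ay":0,"az":-0,"gripper":0},{"x":0,"y":-0,"z":27,"ax":0,"ay":0,"az":-0,"gripper":0}]
[{"x":0,"y":-0,"z":27,"ax":0,"ay":0,"az":-0,"gripper":0}]
```

apply_moves --rows '[{"x": -1, "y": 3, "z": 40, "ax": 0, "ay": 0, "az": 0.8, "gripper": 0}, {"x": 0, "y": 0, "z": 40, "ax": 0, "ay": 0, "az": 0, "gripper": 0}, {"x": 0, "y": 0, "z": 40, "ax": 0, "ay": 0, "az": 0, "gripper": 0}, {"x": 0, "y": 0, "z": 35, "ax": 0, "ay": 0, "az": 0, "gripper": 0}, {"x": 0, "y": 0, "z": 27, "ax": 0, "ay": 0, "az": 0, "gripper": 0}]'

```text
clock: 2.95
position: [0.4521, -0.2738, 0.0157]
ee_rot: [0.773, 0.635, -0.0, -0.001]
ft_force: [0.7, 0.5, -0.2]
grip_width: 0.996
grasp_force: 0.0
```

apply_moves --rows '[{"x": 0, "y": 0, "z": 0, "ax": 0, "ay": 0, "az": 0, "gripper": 0}, {"x": 0, "y": 0, "z": 0, "ax": 0, "ay": 0, "az": 0, "gripper": 1}, {"x": 0, "y": 0, "z": 0, "ax": 0, "ay": 0, "az": 0, "gripper": 1}, {"x": 0, "y": 0, "z": 0, "ax": 0, "ay": 0, "az": 0, "gripper": 1}, {"x": 0, "y": 0, "z": 0, "ax": 0, "ay": 0, "az": 0, "gripper": 1}]' --newtons 40

```text
clock: 3.37
position: [0.4541, -0.2765, 0.0206]
ee_rot: [0.773, 0.634, 0.001, 0.001]
ft_force: [-1.5, 1.6, 6.1]
grip_width: 0.575
grasp_force: 41.1
```

apply_moves --rows '[{"x": 0, "y": 0, "z": 0, "ax": 0, "ay": 0, "az": 0, "gripper": 1}, {"x": 0, "y": 0, "z": 0, "ax": 0, "ay": 0, "az": 0, "gripper": 1}]'

```text
clock: 3.53
position: [0.4541, -0.2765, 0.0206]
ee_rot: [0.773, 0.634, 0.001, 0.001]
ft_force: [-0.3, 1.1, 6.5]
grip_width: 0.573
grasp_force: 41.1
```

Run:
```python
from h import *
import pickle
_,K,Rm,t=pickle.load(open("d.pkl","rb"))["top"]
yh=np.array([.2639,.9646])
for z in(.215,.218,.222):
    p=px2w(228+54/5,170+140/5,z,K,Rm,t)[:2]; print(z,(p-[.586,.063])@yh)
plan([(.4535,-.2765,.12,-11.3),(.586,.063,.15,-15.2)],grip=1)
```

```text
0.215 0.11724523394957728
0.218 0.11693803656659676
0.222 0.11652844005595607
[{"x":-0,"y":-0,"z":-33,"ax":0,"ay":0,"az":-0,"gripper":1},{"x":-0,"y":-0,"z":-33,"ax":0,"ay":0,"az":-0,"gripper":1},{"x":-0.1,"y":-0.6,"z":-33.4,"ax":0,"ay":0,"az":-0,"gripper":1},{"x":36,"y":6,"z":-3,"ax":0,"ay":0,"az":0.4,"gripper":1},{"x":36,"y":6,"z":-3,"ax":0,"ay":0,"az":0.4,"gripper":1}]
[{"x":36,"y":6,"z":-3,"ax":0,"ay":0,"az":0.4,"gripper":1},{"x":36,"y":6,"z":-3,"ax":0,"ay":0,"az":0.3,"gripper":1},{"x":36,"y":5,"z":-3,"ax":0,"ay":0,"az":0.4,"gripper":1},{"x":36,"y":5,"z":-3,"ax":0,"ay":0,"az":0.4,"gripper":1},{"x":36,"y":5,"z":-3,"ax":0,"ay":0,"az":0.4,"gripper":1}]
[{"x":36,"y":5,"z":-3,"ax":0,"ay":0,"az":0.4,"gripper":1},{"x":36,"y":4,"z":-3,"ax":0,"ay":0,"az":0.4,"gripper":1},{"x":36.6,"y":4.3,"z":-3,"ax":0,"ay":0,"az":0.4,"gripper":1}]
```

apply_moves --rows '[{"x": 0, "y": 0, "z": -35, "ax": 0, "ay": 0, "az": 0, "gripper": 1}, {"x": 0, "y": 0, "z": -35, "ax": 0, "ay": 0, "az": 0, "gripper": 1}, {"x": 0, "y": 0, "z": -35, "ax": 0, "ay": 0, "az": 0, "gripper": 1}, {"x": 36, "y": 6, "z": -3, "ax": 0, "ay": 0, "az": 0.4, "gripper": 1}, {"x": 36, "y": 6, "z": -3, "ax": 0, "ay": 0, "az": 0.4, "gripper": 1}]'

```text
clock: 3.95
position: [0.4799, -0.2096, 0.1332]
ee_rot: [0.78, 0.626, 0.002, 0.002]
ft_force: [0.8, 1.6, -0.7]
grip_width: 0.574
grasp_force: 42.7
```

apply_moves --rows '[{"x": 36, "y": 6, "z": -3, "ax": 0, "ay": 0, "az": 0.4, "gripper": 1}, {"x": 36, "y": 6, "z": -3, "ax": 0, "ay": 0, "az": 0.3, "gripper": 1}, {"x": 36, "y": 5, "z": -3, "ax": 0, "ay": 0, "az": 0.4, "gripper": 1}, {"x": 36, "y": 5, "z": -3, "ax": 0, "ay": 0, "az": 0.4, "gripper": 1}, {"x": 36, "y": 5, "z": -3, "ax": 0, "ay": 0, "az": 0.4, "gripper": 1}]'

```text
clock: 4.37
position: [0.546, -0.0367, 0.1464]
ee_rot: [0.788, 0.615, 0.002, 0.0]
ft_force: [1.1, -0.5, -0.3]
grip_width: 0.578
grasp_force: 42.7
```

apply_moves --rows '[{"x": 36, "y": 5, "z": -3, "ax": 0, "ay": 0, "az": 0.4, "gripper": 1}, {"x": 36, "y": 4, "z": -3, "ax": 0, "ay": 0, "az": 0.4, "gripper": 1}, {"x": 36, "y": 4, "z": -3, "ax": 0, "ay": 0, "az": 0.4, "gripper": 1}, {"x": 0, "y": 0, "z": 0, "ax": 0, "ay": 0, "az": 0, "gripper": 1}, {"x": 0, "y": 0, "z": 0, "ax": 0, "ay": 0, "az": 0, "gripper": 1}]'

```text
clock: 4.78
position: [0.5854, 0.0655, 0.1547]
ee_rot: [0.793, 0.609, 0.001, 0.0]
ft_force: [-0.1, -1.2, -0.8]
grip_width: 0.577
grasp_force: 42.7
```

Run:
```python
from h import *
im,K,Rm,t=cam("wrist")
import pickle;pickle.dump((im,K,Rm,t),open("w2.pkl","wb"))
save("w3.png",np.clip(im*1.4,0,255).astype(np.uint8),s=1.42)
yh=np.array([.2639,.9646]);xh=np.array([.9646,-.2639])
for a,b,z in((75,115,.021),(-75,115,.021),(75,-115,.021),(-75,-115,.021),(0,-70,.053)):
    p=np.array([.586,.063])+xh*a/1e3+yh*b/1e3; print(a,b,(proj((*p,z),K,Rm,t)*1.42).round(0))
o=get_obs();print(o["position"],R.from_quat(o["ee_rot"]).as_matrix().round(3).tolist(),o["joint_pos"].round(2),o["ft_force"])
plan([(.586,.063,.08,-15.2)],grip=1)
```

```text
75 115 [554.  52.]
-75 115 [239.  50.]
75 -115 [515. 461.]
-75 -115 [272. 460.]
0 -70 [394. 427.]
[0.58502517 0.06316889 0.15456946] [[0.262, 0.965, 0.002], [0.965, -0.262, 0.0], [0.001, 0.002, -1.0]] [-0.71  0.36  0.65  1.7  -0.23  1.16 -0.27] [-0.41983628 -0.20533237  0.34537838]
[{"x":0,"y":0,"z":37,"ax":0,"ay":0,"az":0,"gripper":1},{"x":0.1,"y":1,"z":37.6,"ax":0,"ay":0,"az":0,"gripper":1}]
```

View pics/w3.png

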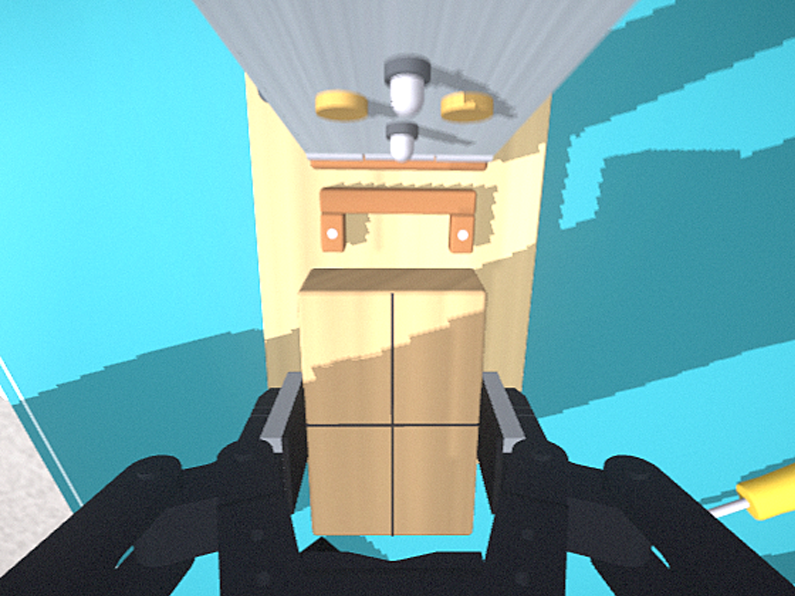

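The wrist view shows the held block square, with its cross at (392,425) and top corners at (300,290), (485,290), (472,535), (312,535). The far rail's outer ends are at u=321 and 476, its stub ends at v≈250, and the rail screws at (332,233) and (462,233).

Run:
```python
from h import *
import pickle
im,K,Rm,t=pickle.load(open("w2.pkl","rb"))
s=1.42
o=get_obs();p0=o["position"][:2]
yaw=np.radians(-15.2);xh=np.array([np.cos(yaw),np.sin(yaw)]);yh=np.array([-xh[1],xh[0]])
def J(x,y,z,ref): 
    p=px2w((x+.5)/s-.5,(y+.5)/s-.5,z,K,Rm,t)[:2]-ref; return (np.array([p@xh,p@yh])*1e3).round(1)
print("block rel TCP");zt=o["position"][2]+.0064
for p in((392,425),(300,290),(485,290),(472,535),(312,535)): print(p,J(*p,zt,p0))
print("rel jig est")
r=np.array([.586,.063])
for p in((321,200),(476,200),(322,250),(344,250),(450,250),(474,250),(332,233),(462,233)): print(p,J(*p,.033,r))
for p in((246,75),(551,95),(267,370),(526,350)): print(p,J(*p,.021,r))
```

```text
block rel TCP
(392, 425) [-0.9  1.2]
(300, 290) [-24.9  41.5]
(485, 290) [23.  41.7]
(472, 535) [ 23.9 -37.8]
(312, 535) [-25.4 -37.9]
rel jig est
(321, 200) [-37.   46.5]
(476, 200) [39.7 46.8]
(322, 250) [-37.5  21.1]
(344, 250) [-26.3  21.1]
(450, 250) [27.9 21.3]
(474, 250) [40.1 21.4]
(332, 233) [-32.1  29.9]
(462, 233) [33.6 30.2]
(246, 75) [-72.4 104.4]
(551, 95) [75.4 96.1]
(267, 370) [-73.8 -53.1]
(526, 350) [ 75.1 -40. ]
```

apply_moves --rows '[{"x": -2.3, "y": 2.8, "z": 25, "ax": 0, "ay": 0, "az": 0, "gripper": 1}, {"x": 0, "y": 0, "z": 30, "ax": 0, "ay": 0, "az": 0, "gripper": 1}, {"x": 0, "y": 0, "z": 25, "ax": 0, "ay": 0, "az": 0, "gripper": 1}, {"x": 0, "y": 0, "z": 12, "ax": 0, "ay": 0, "az": 0, "gripper": 1}, {"x": 0, "y": 0, "z": 0, "ax": 0, "ay": 0, "az": 0, "gripper": 1}]'

```text
clock: 5.25
position: [0.5851, 0.0583, 0.0596]
ee_rot: [0.795, 0.606, -0.002, -0.001]
ft_force: [-0.6, 0.6, -0.7]
grip_width: 0.574
grasp_force: 42.7
```

apply_moves --rows '[{"x": 0, "y": 0, "z": 6, "ax": 0, "ay": 0, "az": 0, "gripper": 1}, {"x": 0, "y": 0, "z": 6, "ax": 0, "ay": 0, "az": 0, "gripper": 1}, {"x": 0, "y": 0, "z": 6, "ax": 0, "ay": 0, "az": 0, "gripper": 1}, {"x": 0, "y": 0, "z": 4, "ax": 0, "ay": 0, "az": 0, "gripper": 1}, {"x": 0, "y": 0, "z": 0, "ax": 0, "ay": 0, "az": 0, "gripper": 1}]'

```text
clock: 5.67
position: [0.5877, 0.0605, 0.0398]
ee_rot: [0.795, 0.607, 0.001, 0.0]
ft_force: [2.0, 3.3, 0.9]
grip_width: 0.573
grasp_force: 43.4
```

apply_moves --rows '[{"x": 0, "y": 0, "z": 2, "ax": 0, "ay": 0, "az": 0, "gripper": 1}, {"x": 0, "y": 0, "z": 1, "ax": 0, "ay": 0, "az": 0, "gripper": 1}, {"x": 0, "y": 0, "z": 0, "ax": 0, "ay": 0, "az": 0, "gripper": 1}]'

```text
clock: 5.92
position: [0.5875, 0.0597, 0.0381]
ee_rot: [0.795, 0.607, 0.001, -0.0]
ft_force: [-5.4, 0.7, 15.0]
grip_width: 0.574
grasp_force: 45.3
```

Run:
```python
from h import *
im,K,Rm,t=cam("wrist")
save("w4.png",np.clip(im*1.4,0,255).astype(np.uint8),s=1.42)
o=get_obs();print(o["position"],o["ft_force"],R.from_quat(o["ee_rot"]).as_matrix().round(3).tolist())
```

```text
[0.58755971 0.05968528 0.03807924] [-4.69830069  0.27553237 15.32198633] [[0.264, 0.965, 0.002], [0.965, -0.264, 0.001], [0.001, 0.001, -1.0]]
```

View pics/w4.png

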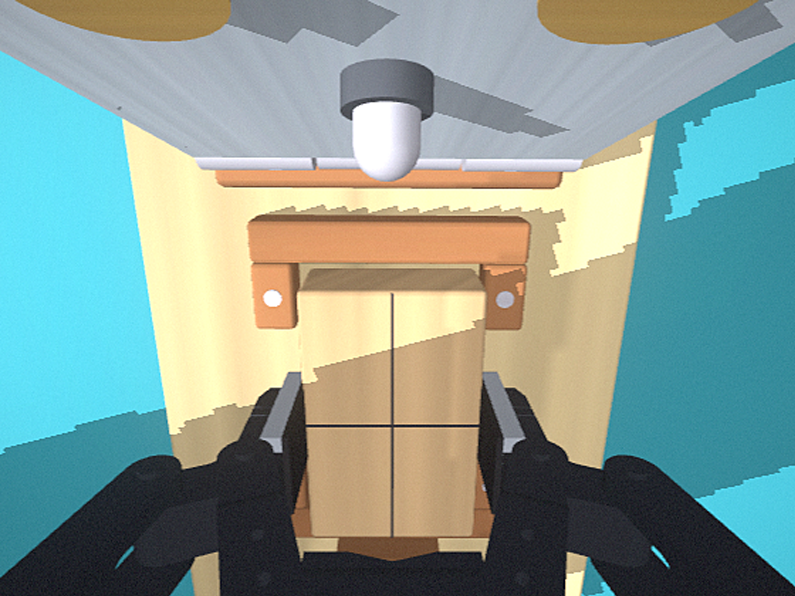

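The block sits between the rail stubs, with its cross at (392,425) and the rails at v≈260. I'll release and retreat up, then go over and behind the leaf.

apply_moves --rows '[{"x": 0, "y": -0.5, "z": -1, "ax": 0, "ay": 0, "az": 0, "gripper": 1}, {"x": 0, "y": 0, "z": 0, "ax": 0, "ay": 0, "az": 0, "gripper": 0}, {"x": 0, "y": 0, "z": 0, "ax": 0, "ay": 0, "az": 0, "gripper": 0}, {"x": 0, "y": 0, "z": 0, "ax": 0, "ay": 0, "az": 0, "gripper": 0}, {"x": 0, "y": 0, "z": 0, "ax": 0, "ay": 0, "az": 0, "gripper": 0}]'

```text
clock: 6.38
position: [0.586, 0.0596, 0.037]
ee_rot: [0.795, 0.607, -0.0, -0.0]
ft_force: [0.5, -0.5, -0.7]
grip_width: 0.998
grasp_force: 0.0
```

apply_moves --rows '[{"x": 0, "y": 0, "z": -15, "ax": 0, "ay": 0, "az": 0, "gripper": 0}, {"x": 0, "y": 0, "z": -30, "ax": 0, "ay": 0, "az": 0, "gripper": 0}, {"x": 0, "y": 0, "z": -40, "ax": 0, "ay": 0, "az": 0, "gripper": 0}, {"x": 0, "y": 0, "z": -40, "ax": 0, "ay": 0, "az": 0, "gripper": 0}, {"x": 0, "y": 0, "z": 0, "ax": 0, "ay": 0, "az": 0, "gripper": 0}]'

```text
clock: 6.8
position: [0.5897, 0.0595, 0.1698]
ee_rot: [0.795, 0.607, 0.005, 0.002]
ft_force: [0.9, 0.1, 1.0]
grip_width: 1.001
grasp_force: 0.0
```

Run:
```python
from h import *
im,K,Rm,t=cam("wrist")
import pickle;pickle.dump((im,K,Rm,t),open("w5.pkl","wb"))
save("w5.png",np.clip(im*1.4,0,255).astype(np.uint8),s=1.42)
o=get_obs();print(o["position"],o["ft_force"],o["joint_pos"].round(2))
plan([(.586,.061,.30,-15.2),(.631,.227,.30,-15.2),(.631,.227,.18,-15.2)],grip=1)
print(); plan([(.595,.095,.18,-15.2),(.583,.05,.16,-15.2)],grip=1,step=15,start=(.631,.227,.18,-15.2))
```

```text
[0.58846499 0.05980493 0.1663537 ] [ 0.18816793 -0.03529393 -0.84702405] [-0.71  0.35  0.66  1.69 -0.23  1.18 -0.26]
[{"x":0,"y":-1,"z":-33,"ax":0,"ay":0,"az":-0,"gripper":1},{"x":0,"y":-0,"z":-34,"ax":0,"ay":0,"az":-0,"gripper":1},{"x":0,"y":-1,"z":-33,"ax":0,"ay":0,"az":-0.1,"gripper":1},{"x":0.5,"y":-0.7,"z":-33.6,"ax":0,"ay":0,"az":0,"gripper":1},{"x":34,"y":-0,"z":-0,"ax":0,"ay":0,"az":0,"gripper":1}]
[{"x":35,"y":-0,"z":-0,"ax":0,"ay":0,"az":0,"gripper":1},{"x":34,"y":-0,"z":-0,"ax":0,"ay":0,"az":0,"gripper":1},{"x":35,"y":-0,"z":-0,"ax":0,"ay":0,"az":0,"gripper":1},{"x":34,"y":-0,"z":-0,"ax":0,"ay":0,"az":0,"gripper":1},{"x":-0,"y":-0,"z":40,"ax":0,"ay":0,"az":0,"gripper":1}]
[{"x":-0,"y":-0,"z":40,"ax":0,"ay":0,"az":0,"gripper":1},{"x":-0,"y":-0,"z":40,"ax":0,"ay":0,"az":0,"gripper":1}]

[{"x":-14,"y":-0,"z":0,"ax":0,"ay":0,"az":-0,"gripper":1},{"x":-13,"y":-0,"z":0,"ax":0,"ay":0,"az":-0,"gripper":1},{"x":-14,"y":-0,"z":0,"ax":0,"ay":0,"az":-0,"gripper":1},{"x":-14,"y":-0,"z":0,"ax":0,"ay":0,"az":-0,"gripper":1},{"x":-13,"y":-0,"z":0,"ax":0,"ay":0,"az":-0,"gripper":1}]
[{"x":-14,"y":-0,"z":0,"ax":0,"ay":0,"az":-0,"gripper":1},{"x":-14,"y":-0,"z":0,"ax":0,"ay":0,"az":-0,"gripper":1},{"x":-13,"y":-0,"z":0,"ax":0,"ay":0,"az":-0,"gripper":1},{"x":-14,"y":-0,"z":0,"ax":0,"ay":0,"az":-0,"gripper":1},{"x":-13.8,"y":-0.1,"z":0,"ax":0,"ay":0,"az":-0,"gripper":1}]
[{"x":-12,"y":0,"z":5,"ax":0,"ay":0,"az":-0,"gripper":1},{"x":-11,"y":0,"z":5,"ax":0,"ay":0,"az":-0,"gripper":1},{"x":-12,"y":0,"z":5,"ax":0,"ay":0,"az":-0,"gripper":1},{"x":-11.6,"y":0.2,"z":5,"ax":0,"ay":0,"az":-0,"gripper":1}]
```

View pics/w5.png

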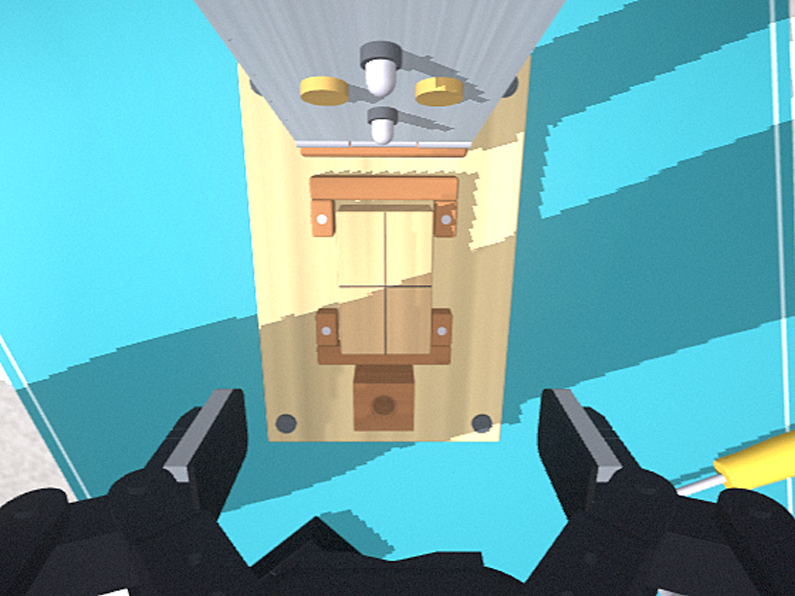

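The block lies flat and square inside all four rail stubs, and the post hole mouth is at (384,405). Next I go over the leaf and push it from behind.

apply_moves --rows '[{"x": 0, "y": -1, "z": -33, "ax": 0, "ay": 0, "az": 0, "gripper": 1}, {"x": 0, "y": -1, "z": -34, "ax": 0, "ay": 0, "az": 0, "gripper": 1}, {"x": 0, "y": -1, "z": -33, "ax": 0, "ay": 0, "az": 0, "gripper": 1}, {"x": 0, "y": 0, "z": -34, "ax": 0, "ay": 0, "az": 0, "gripper": 1}, {"x": 34, "y": 0, "z": 0, "ax": 0, "ay": 0, "az": 0, "gripper": 1}]'

```text
clock: 7.27
position: [0.5941, 0.0862, 0.3033]
ee_rot: [0.798, 0.603, 0.003, 0.002]
ft_force: [1.2, -2.0, 1.0]
grip_width: 0.299
grasp_force: 0.0
```

apply_moves --rows '[{"x": 35, "y": 0, "z": 0, "ax": 0, "ay": 0, "az": 0, "gripper": 1}, {"x": 34, "y": 0, "z": 0, "ax": 0, "ay": 0, "az": 0, "gripper": 1}, {"x": 35, "y": 0, "z": 0, "ax": 0, "ay": 0, "az": 0, "gripper": 1}, {"x": 34, "y": 0, "z": 0, "ax": 0, "ay": 0, "az": 0, "gripper": 1}, {"x": 0, "y": 0, "z": 0, "ax": 0, "ay": 0, "az": 0, "gripper": 1}]'

```text
clock: 7.68
position: [0.6276, 0.2354, 0.293]
ee_rot: [0.792, 0.611, -0.001, -0.002]
ft_force: [-0.5, 1.1, -0.8]
grip_width: -0.002
grasp_force: 0.0
```

apply_moves --rows '[{"x": 0, "y": 0, "z": 40, "ax": 0, "ay": 0, "az": 0, "gripper": 1}, {"x": 0, "y": 0, "z": 40, "ax": 0, "ay": 0, "az": 0, "gripper": 1}, {"x": 0, "y": 0, "z": 40, "ax": 0, "ay": 0, "az": 0, "gripper": 1}, {"x": 0, "y": 0, "z": 0, "ax": 0, "ay": 0, "az": 0, "gripper": 1}]'

```text
clock: 8.02
position: [0.6241, 0.2255, 0.1668]
ee_rot: [0.795, 0.607, -0.007, -0.002]
ft_force: [-0.8, -0.1, -1.7]
grip_width: 0.003
grasp_force: 0.0
```

Run:
```python
from h import *
import pickle
im,K,Rm,t=pickle.load(open("w5.pkl","rb"))
print("post",px2w(384.5/1.42-.5,405.5/1.42-.5,.053,K,Rm,t))
o=get_obs();print(o["position"],o["ft_force"],o["joint_pos"].round(2),o["grip_width"])
```

```text
post [ 0.56794666 -0.00453255  0.053     ]
[0.62411169 0.22551693 0.16682402] [-0.84006029 -0.1040483  -1.70724798] [-0.83  0.52  0.58  1.46 -0.29  1.26 -0.48] 0.002856252682309665
```

apply_moves --rows '[{"x": -14, "y": 0, "z": 0, "ax": 0, "ay": 0, "az": 0, "gripper": 1}, {"x": -14, "y": 0, "z": 0, "ax": 0, "ay": 0, "az": 0, "gripper": 1}, {"x": -14, "y": 0, "z": 0, "ax": 0, "ay": 0, "az": 0, "gripper": 1}, {"x": -14, "y": 0, "z": 0, "ax": 0, "ay": 0, "az": 0, "gripper": 1}, {"x": -14, "y": 0, "z": 0, "ax": 0, "ay": 0, "az": 0, "gripper": 1}]'

```text
clock: 8.43
position: [0.6107, 0.1575, 0.1785]
ee_rot: [0.795, 0.607, 0.002, 0.0]
ft_force: [0.6, 2.2, 0.7]
grip_width: -0.002
grasp_force: 0.0
```

apply_moves --rows '[{"x": -14, "y": 0, "z": 0, "ax": 0, "ay": 0, "az": 0, "gripper": 1}, {"x": -14, "y": 0, "z": 0, "ax": 0, "ay": 0, "az": 0, "gripper": 1}, {"x": -14, "y": 0, "z": 0, "ax": 0, "ay": 0, "az": 0, "gripper": 1}, {"x": -14, "y": 0, "z": 0, "ax": 0, "ay": 0, "az": 0, "gripper": 1}, {"x": -14, "y": 0, "z": 0, "ax": 0, "ay": 0, "az": 0, "gripper": 1}]'

```text
clock: 8.85
position: [0.5912, 0.0903, 0.1762]
ee_rot: [0.795, 0.607, -0.0, -0.0]
ft_force: [1.3, 2.5, -0.6]
grip_width: -0.002
grasp_force: 1.1
```

apply_moves --rows '[{"x": -12, "y": 0, "z": 5, "ax": 0, "ay": 0, "az": 0, "gripper": 1}, {"x": -12, "y": 0, "z": 5, "ax": 0, "ay": 0, "az": 0, "gripper": 1}, {"x": -12, "y": 0, "z": 5, "ax": 0, "ay": 0, "az": 0, "gripper": 1}, {"x": -12, "y": 0, "z": 5, "ax": 0, "ay": 0, "az": 0, "gripper": 1}, {"x": 0, "y": 0, "z": 0, "ax": 0, "ay": 0, "az": 0, "gripper": 1}]'

```text
clock: 9.27
position: [0.5779, 0.0414, 0.155]
ee_rot: [0.796, 0.606, -0.001, 0.0]
ft_force: [-0.6, -0.9, -0.6]
grip_width: -0.001
grasp_force: 0.0
```

Run:
```python
from h import *
o=get_obs();print(o["position"],o["ft_force"],o["joint_pos"].round(2))
im,K,Rm,t=cam("scene"); im2=cam("wrist")[0]
c=np.hstack([im[130:270,220:350],im2[::2,::2][:140,:280]])
save("s2.png",np.clip(c*1.4,0,255).astype(np.uint8),s=1.9)
```

```text
[0.57785769 0.04136299 0.15499579] [-0.58801546 -0.94670838 -0.57884253] [-0.69  0.34  0.66  1.72 -0.22  1.16 -0.24]
```

Run:
```python
from h import *
plan([(.578,.041,.20,-15.2),(.5985,-.255,.15,-15.2)],grip=0)
```

```text
[{"x":-2,"y":0,"z":-22,"ax":0,"ay":0,"az":-0.1,"gripper":0},{"x":-1.5,"y":0,"z":-22,"ax":0,"ay":0,"az":-0,"gripper":0},{"x":-35,"y":12,"z":6,"ax":0,"ay":0,"az":-0,"gripper":0},{"x":-35,"y":12,"z":6,"ax":0,"ay":0,"az":-0,"gripper":0},{"x":-35,"y":13,"z":7,"ax":0,"ay":0,"az":-0,"gripper":0}]
[{"x":-35,"y":12,"z":6,"ax":0,"ay":0,"az":-0,"gripper":0},{"x":-35,"y":12,"z":6,"ax":0,"ay":0,"az":-0,"gripper":0},{"x":-35,"y":12,"z":6,"ax":0,"ay":0,"az":-0,"gripper":0},{"x":-35,"y":12,"z":7,"ax":0,"ay":0,"az":-0,"gripper":0},{"x":-35.3,"y":12.6,"z":6,"ax":0,"ay":0,"az":-0,"gripper":0}]
```

apply_moves --rows '[{"x": 0, "y": 0, "z": -22, "ax": 0, "ay": 0, "az": 0, "gripper": 0}, {"x": -2, "y": 0, "z": -22, "ax": 0, "ay": 0, "az": 0, "gripper": 0}, {"x": -35, "y": 12, "z": 6, "ax": 0, "ay": 0, "az": 0, "gripper": 0}, {"x": -35, "y": 12, "z": 6, "ax": 0, "ay": 0, "az": 0, "gripper": 0}, {"x": -35, "y": 13, "z": 7, "ax": 0, "ay": 0, "az": 0, "gripper": 0}]'

```text
clock: 9.78
position: [0.5874, -0.0677, 0.1819]
ee_rot: [0.794, 0.608, 0.001, 0.0]
ft_force: [1.1, -0.7, 0.2]
grip_width: 0.708
grasp_force: 0.0
```

apply_moves --rows '[{"x": -35, "y": 12, "z": 6, "ax": 0, "ay": 0, "az": 0, "gripper": 0}, {"x": -35, "y": 12, "z": 6, "ax": 0, "ay": 0, "az": 0, "gripper": 0}, {"x": -35, "y": 12, "z": 6, "ax": 0, "ay": 0, "az": 0, "gripper": 0}, {"x": -35, "y": 12, "z": 7, "ax": 0, "ay": 0, "az": 0, "gripper": 0}, {"x": -35, "y": 12, "z": 6, "ax": 0, "ay": 0, "az": 0, "gripper": 0}]'

```text
clock: 10.2
position: [0.5991, -0.2532, 0.1498]
ee_rot: [0.794, 0.608, 0.0, -0.0]
ft_force: [1.2, 0.7, 0.1]
grip_width: 0.999
grasp_force: 0.0
```

apply_moves --rows '[{"x": 0, "y": 0, "z": 0, "ax": 0, "ay": 0, "az": 0, "gripper": 0}, {"x": 0, "y": 0, "z": 0, "ax": 0, "ay": 0, "az": 0, "gripper": 0}, {"x": 0, "y": 0, "z": 0, "ax": 0, "ay": 0, "az": 0, "gripper": 0}]'

```text
clock: 10.45
position: [0.599, -0.2515, 0.15]
ee_rot: [0.794, 0.607, 0.0, -0.0]
ft_force: [0.4, 0.2, 0.1]
grip_width: 0.998
grasp_force: 0.0
```

Run:
```python
from h import *
import pickle
im,K,Rm,t=cam("wrist"); im2,K2,Rm2,t2=cam("top")
pickle.dump((im,K,Rm,t,im2,K2,Rm2,t2),open("w6.pkl","wb"))
o=get_obs();print(o["position"],o["ft_force"],o["joint_pos"].round(2))
c=proj((.598,-.255,.06),K,Rm,t); print(c)
# left: wrist crop around pin (x3); right: top crop of jig (x4)
u,v=[int(max(0,q-60)) for q in c]; print("orig",u,v)
a=cv2.resize(im[v:v+120,u:u+120],(480,480),interpolation=cv2.INTER_CUBIC)
b=cv2.resize(im2[180:260,255:335],(320,320),interpolation=cv2.INTER_CUBIC)
b=np.vstack([b,np.zeros((160,320,3),np.uint8)])
save("c2.png",np.clip(np.hstack([a,b])*1.4,0,255).astype(np.uint8))
# hole in leaf prediction for shut+0.05
for q in ((.5679,-.0045,.0615),): print("hole pred crop",480+(proj(q,K2,Rm2,t2)-[255,180]+.5)*4)
```

```text
[ 0.5994236  -0.25034448  0.15031579] [ 1.06752987  0.84187925 -0.4984744 ] [-0.2   0.53  0.72  1.54 -0.36  1.21  0.32]
[276.88419948 220.50435951]
orig 216 160
hole pred crop [710.06504505 648.31749287]
```

View pics/c2.png

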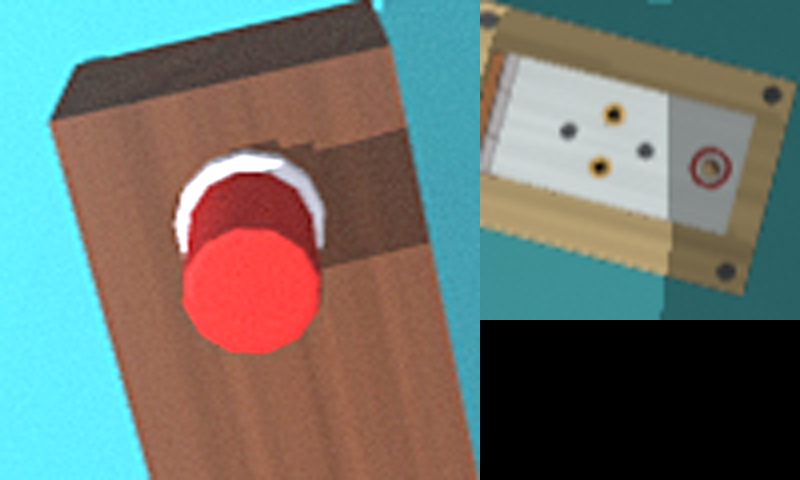

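The leaf lies down over the block with its hole at crop (710,168), exactly where predicted. The pin's knob top is at crop (252,290) and its collar at about (250,225).

Run:
```python
from h import *
import pickle
im,K,Rm,t,im2,K2,Rm2,t2=pickle.load(open("w6.pkl","rb"))
A=lambda u,v:((u+.5)/4-.5+216,(v+.5)/4-.5+160)
print(px2w(*A(252,290),.079,K,Rm,t),px2w(*A(250,226),.049,K,Rm,t))
print("hole",px2w((710.5-480+.5)/4-.5+255,168.5/4-.5+180,.066,K2,Rm2,t2))
o=get_obs();print(o["position"])
plan([(.5985,-.2562,.105,-15.2),(.5985,-.2562,.067,-15.2)])
```

```text
[ 0.59888922 -0.25563835  0.079     ] [ 0.59860444 -0.25613422  0.049     ]
hole [ 0.56755494 -0.00480173  0.066     ]
[ 0.5994236  -0.25034448  0.15031579]
[{"x":-3,"y":0,"z":23,"ax":0,"ay":0,"az":0,"gripper":0},{"x":-2.9,"y":0.6,"z":22.3,"ax":0,"ay":0,"az":0.1,"gripper":0},{"x":0,"y":0,"z":38,"ax":0,"ay":0,"az":-0,"gripper":0}]
```

apply_moves --rows '[{"x": -3, "y": 0, "z": 25, "ax": 0, "ay": 0, "az": 0, "gripper": 0}, {"x": -2.4, "y": 0.7, "z": 25, "ax": 0, "ay": 0, "az": 0, "gripper": 0}, {"x": 0, "y": 0, "z": 20, "ax": 0, "ay": 0, "az": 0, "gripper": 0}, {"x": 0, "y": 0, "z": 13, "ax": 0, "ay": 0, "az": 0, "gripper": 0}, {"x": 0, "y": 0, "z": 0, "ax": 0, "ay": 0, "az": 0, "gripper": 0}]'

```text
clock: 10.97
position: [0.597, -0.2554, 0.0647]
ee_rot: [0.794, 0.608, -0.001, -0.002]
ft_force: [0.1, 0.3, -0.9]
grip_width: 0.998
grasp_force: 0.0
```

apply_moves --rows '[{"x": 0, "y": 0, "z": 0, "ax": 0, "ay": 0, "az": 0, "gripper": 0}, {"x": 0, "y": 0, "z": 0, "ax": 0, "ay": 0, "az": 0, "gripper": 0}, {"x": 0, "y": 0, "z": 0, "ax": 0, "ay": 0, "az": 0, "gripper": 0}]'

```text
clock: 11.22
position: [0.5988, -0.2578, 0.0689]
ee_rot: [0.795, 0.607, 0.001, 0.001]
ft_force: [-0.6, 0.6, -0.4]
grip_width: 1.002
grasp_force: 0.0
```

```bash
cat >> h.py <<'E'
def avg(n=8):
    P=[]
    for _ in range(n): camera("top"); o=get_obs(); P.append(np.r_[o["position"]*1e3,o["ft_force"]])
    P=np.array(P); print(P.mean(0).round(1),P.std(0).round(1)); return P.mean(0)
E
python3 -c "
from h import *
avg()"
```

```text
[ 5.982e+02 -2.578e+02  6.800e+01  1.000e-01 -2.000e-01  2.000e-01] [0.3 0.  0.5 0.3 0.4 0.3]
```

apply_moves --rows '[{"x": 2, "y": 0, "z": 1, "ax": 0, "ay": 0, "az": 0, "gripper": 0}, {"x": 0, "y": 0, "z": 0, "ax": 0, "ay": 0, "az": 0, "gripper": 1}, {"x": 0, "y": 0, "z": 0, "ax": 0, "ay": 0, "az": 0, "gripper": 1}, {"x": 0, "y": 0, "z": 0, "ax": 0, "ay": 0, "az": 0, "gripper": 1}, {"x": 0, "y": 0, "z": 0, "ax": 0, "ay": 0, "az": 0, "gripper": 1}]' --newtons 60

```text
clock: 12.03
position: [0.5983, -0.2559, 0.0663]
ee_rot: [0.795, 0.607, 0.0, -0.0]
ft_force: [-1.5, 0.2, 0.9]
grip_width: 0.45
grasp_force: 0.0
```

apply_moves --rows '[{"x": 0, "y": 0, "z": 0, "ax": 0, "ay": 0, "az": 0, "gripper": 1}, {"x": 0, "y": 0, "z": 0, "ax": 0, "ay": 0, "az": 0, "gripper": 1}, {"x": 0, "y": 0, "z": 0, "ax": 0, "ay": 0, "az": 0, "gripper": 1}, {"x": 0, "y": 0, "z": 0, "ax": 0, "ay": 0, "az": 0, "gripper": 1}]'

```text
clock: 12.37
position: [0.5985, -0.256, 0.0665]
ee_rot: [0.795, 0.607, 0.0, 0.0]
ft_force: [-0.7, -0.5, 3.1]
grip_width: 0.236
grasp_force: 58.7
```

Run:
```python
from h import *
a=avg(4); o=get_obs(); print(o["grip_width"],o["grasp_force"],R.from_quat(o["ee_rot"]).as_matrix().round(4).tolist())
x,y,z=a[:3]/1e3
plan([(x,y,.125,-15.2),(.5677,-.0045,.125,-15.2)],grip=1,start=(x,y,z,-15.2))
```

```text
[ 5.985e+02 -2.560e+02  6.650e+01 -7.000e-01 -3.000e-01  3.800e+00] [0.  0.  0.  0.5 0.4 0.6]
0.23370372498857875 58.67675185203552 [[0.2632, 0.9647, 0.0004], [0.9647, -0.2632, -0.0001], [-0.0, 0.0004, -1.0]]
[{"x":0,"y":0,"z":-29,"ax":0,"ay":0,"az":-0,"gripper":1},{"x":0,"y":0,"z":-29.5,"ax":0,"ay":0,"az":-0,"gripper":1},{"x":34,"y":-14,"z":0,"ax":0,"ay":0,"az":-0,"gripper":1},{"x":33,"y":-13,"z":0,"ax":0,"ay":0,"az":-0,"gripper":1},{"x":34,"y":-14,"z":0,"ax":0,"ay":0,"az":-0,"gripper":1}]
[{"x":33,"y":-14,"z":0,"ax":0,"ay":0,"az":-0,"gripper":1},{"x":34,"y":-13,"z":0,"ax":0,"ay":0,"az":-0,"gripper":1},{"x":33,"y":-14,"z":0,"ax":0,"ay":0,"az":-0,"gripper":1},{"x":33.6,"y":-13.6,"z":0,"ax":0,"ay":0,"az":-0,"gripper":1}]
```

apply_moves --rows '[{"x": 0, "y": 0, "z": -15, "ax": 0, "ay": 0, "az": 0, "gripper": 1}, {"x": 0, "y": 0, "z": -25, "ax": 0, "ay": 0, "az": 0, "gripper": 1}, {"x": 0, "y": 0, "z": -30, "ax": 0, "ay": 0, "az": 0, "gripper": 1}, {"x": 34, "y": -14, "z": 0, "ax": 0, "ay": 0, "az": 0, "gripper": 1}, {"x": 33, "y": -13, "z": 0, "ax": 0, "ay": 0, "az": 0, "gripper": 1}]' --newtons 80

```text
clock: 12.98
position: [0.5898, -0.186, 0.1383]
ee_rot: [0.796, 0.605, 0.001, 0.001]
ft_force: [0.7, 1.4, -2.2]
grip_width: 0.229
grasp_force: 79.4
```

apply_moves --rows '[{"x": 34, "y": -14, "z": 0, "ax": 0, "ay": 0, "az": 0, "gripper": 1}, {"x": 33, "y": -14, "z": 0, "ax": 0, "ay": 0, "az": 0, "gripper": 1}, {"x": 34, "y": -13, "z": 0, "ax": 0, "ay": 0, "az": 0, "gripper": 1}, {"x": 33, "y": -14, "z": 0, "ax": 0, "ay": 0, "az": 0, "gripper": 1}, {"x": 33, "y": -13, "z": 0, "ax": 0, "ay": 0, "az": 0, "gripper": 1}]'

```text
clock: 13.4
position: [0.5674, -0.0032, 0.1364]
ee_rot: [0.795, 0.607, -0.0, -0.0]
ft_force: [1.0, 0.2, -1.2]
grip_width: 0.228
grasp_force: 79.4
```

apply_moves --rows '[{"x": 0, "y": 0, "z": 0, "ax": 0, "ay": 0, "az": 0, "gripper": 1}, {"x": 0, "y": 0, "z": 0, "ax": 0, "ay": 0, "az": 0, "gripper": 1}, {"x": 0, "y": 0, "z": 0, "ax": 0, "ay": 0, "az": 0, "gripper": 1}, {"x": 0, "y": 0, "z": 0, "ax": 0, "ay": 0, "az": 0, "gripper": 1}]'

```text
clock: 13.73
position: [0.5682, -0.0067, 0.1364]
ee_rot: [0.795, 0.606, -0.0, 0.0]
ft_force: [0.3, -0.7, -0.9]
grip_width: 0.225
grasp_force: 79.4
```

Run:
```python
from h import *
a=avg(5); o=get_obs(); print(o["grip_width"],o["grasp_force"],R.from_quat(o["ee_rot"]).as_matrix().round(4).tolist())
im,K,Rm,t=cam("wrist"); im2,K2,Rm2,t2=cam("scene")
import pickle;pickle.dump((im,K,Rm,t),open("w7.pkl","wb"))
c=proj((.5677,-.0045,.066),K,Rm,t); c2=proj((.5677,-.0045,.09),K2,Rm2,t2)
print("hole wrist",c,"scene",c2)
u,v=int(c2[0])-40,int(c2[1])-50
cr=cv2.resize(im2[v:v+100,u:u+80],(320,400),interpolation=cv2.INTER_CUBIC)
w=cv2.resize(im[160:360,200:440],(480,400),interpolation=cv2.INTER_CUBIC)
save("c3.png",np.clip(np.hstack([w,cr])*1.4,0,255).astype(np.uint8))
print("hole in crop: wrist",(c-[200,160])*2)
for z in(.08,.114,.118,.15): print(z,"pin axis pts wrist crop",(proj((a[0]/1e3,a[1]/1e3,z),K,Rm,t)-[200,160])*2)
x,y,z=a[:3]/1e3
plan([(.5677,-.0045,z,-15.2)],grip=1,start=(x,y,z,-15.2))
```

```text
[ 5.683e+02 -6.500e+00  1.363e+02 -0.000e+00 -2.000e-01 -8.000e-01] [0.  0.3 0.  0.4 0.3 0.3]
0.23215652079243804 79.40204501152039 [[0.2645, 0.9644, -0.0001], [0.9644, -0.2645, -0.0002], [-0.0002, -0.0, -1.0]]
hole wrist [275.54356015 224.39754271] scene [252.40401199 210.008128  ]
hole in crop: wrist [151.08712029 128.79508542]
0.08 pin axis pts wrist crop [154.74078589 152.50019804]
0.114 pin axis pts wrist crop [155.26737699 208.92432904]
0.118 pin axis pts wrist crop [155.34266556 216.99148527]
0.15 pin axis pts wrist crop [156.09501109 297.60515894]
[{"x":1.7,"y":-1.1,"z":0,"ax":0,"ay":0,"az":-0,"gripper":1}]
```

View pics/c3.png

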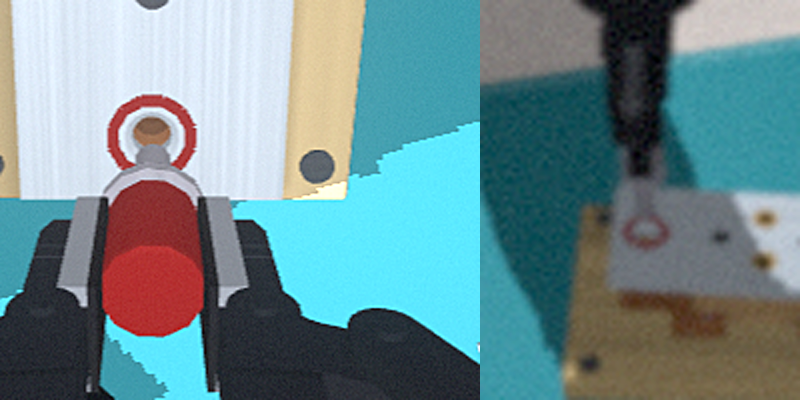

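The wrist crop shows the leaf hole at (152,133) and the shank in line with it at u≈152. It needs about 1.7 mm along tool x and nothing along tool y.

apply_moves --rows '[{"x": 1.7, "y": 0, "z": 0, "ax": 0, "ay": 0, "az": 0, "gripper": 1}, {"x": 0, "y": 0, "z": 5, "ax": 0, "ay": 0, "az": 0, "gripper": 1}, {"x": 0, "y": 0, "z": 4, "ax": 0, "ay": 0, "az": 0, "gripper": 1}, {"x": 0, "y": 0, "z": 3, "ax": 0, "ay": 0, "az": 0, "gripper": 1}, {"x": 0, "y": 0, "z": 3, "ax": 0, "ay": 0, "az": 0, "gripper": 1}]'

```text
clock: 14.5
position: [0.5685, -0.0034, 0.1207]
ee_rot: [0.795, 0.607, -0.0, -0.0]
ft_force: [-0.3, 0.1, -0.5]
grip_width: 0.232
grasp_force: 79.5
```

apply_moves --rows '[{"x": 0, "y": 0, "z": 2, "ax": 0, "ay": 0, "az": 0, "gripper": 1}, {"x": 0, "y": 0, "z": 2, "ax": 0, "ay": 0, "az": 0, "gripper": 1}, {"x": 0, "y": 0, "z": 0, "ax": 0, "ay": 0, "az": 0, "gripper": 1}, {"x": 0, "y": 0, "z": 0, "ax": 0, "ay": 0, "az": 0, "gripper": 1}]'

```text
clock: 14.83
position: [0.5686, -0.0038, 0.1172]
ee_rot: [0.795, 0.607, -0.0, 0.0]
ft_force: [-0.3, -1.0, -1.1]
grip_width: 0.224
grasp_force: 79.5
```

```bash
python3 -c "
from h import *
avg(3)"
```

```text
[568.7  -3.6 117.3  -0.7  -1.1  -0.7] [0.  0.  0.  0.2 0.3 0.5]
```

apply_moves --rows '[{"x": -1, "y": 0, "z": 1, "ax": 0, "ay": 0, "az": 0, "gripper": 1}, {"x": 0, "y": 0, "z": 3, "ax": 0, "ay": 0, "az": 0, "gripper": 1}, {"x": 0, "y": 0, "z": 3, "ax": 0, "ay": 0, "az": 0, "gripper": 1}, {"x": 0, "y": 0, "z": 3, "ax": 0, "ay": 0, "az": 0, "gripper": 1}, {"x": 0, "y": 0, "z": 0, "ax": 0, "ay": 0, "az": 0, "gripper": 1}]'

```text
clock: 15.4
position: [0.5682, -0.0045, 0.1065]
ee_rot: [0.795, 0.607, -0.0, -0.0]
ft_force: [-0.7, -2.2, -0.2]
grip_width: 0.225
grasp_force: 79.5
```

apply_moves --rows '[{"x": 0, "y": 0, "z": 3, "ax": 0, "ay": 0, "az": 0, "gripper": 1}, {"x": 0, "y": 0, "z": 3, "ax": 0, "ay": 0, "az": 0, "gripper": 1}, {"x": 0, "y": 0, "z": 0, "ax": 0, "ay": 0, "az": 0, "gripper": 1}]'

```text
clock: 15.65
position: [0.5682, -0.0045, 0.1006]
ee_rot: [0.795, 0.607, -0.0, -0.0]
ft_force: [0.6, -3.0, -1.7]
grip_width: 0.231
grasp_force: 79.5
```

```bash
python3 -c "
from h import *
avg(3)"
```

```text
[ 5.683e+02 -4.500e+00  1.010e+02 -1.000e-01 -2.100e+00 -1.700e+00] [0.  0.  0.1 0.7 0.4 0.7]
```

apply_moves --rows '[{"x": -0.3, "y": 0, "z": 3, "ax": 0, "ay": 0, "az": 0, "gripper": 1}, {"x": 0, "y": 0, "z": 3, "ax": 0, "ay": 0, "az": 0, "gripper": 1}, {"x": 0, "y": 0, "z": 3, "ax": 0, "ay": 0, "az": 0, "gripper": 1}, {"x": 0, "y": 0, "z": 3, "ax": 0, "ay": 0, "az": 0, "gripper": 1}, {"x": 0, "y": 0, "z": 0, "ax": 0, "ay": 0, "az": 0, "gripper": 1}]'

```text
clock: 16.22
position: [0.5682, -0.0047, 0.0886]
ee_rot: [0.795, 0.607, -0.0, -0.0]
ft_force: [0.2, -2.0, -2.1]
grip_width: 0.231
grasp_force: 79.5
```

apply_moves --rows '[{"x": 0, "y": 0, "z": 2, "ax": 0, "ay": 0, "az": 0, "gripper": 1}, {"x": 0, "y": 0, "z": 2, "ax": 0, "ay": 0, "az": 0, "gripper": 1}, {"x": 0, "y": 0, "z": 2, "ax": 0, "ay": 0, "az": 0, "gripper": 1}, {"x": 0, "y": 0, "z": 0, "ax": 0, "ay": 0, "az": 0, "gripper": 1}]'

```text
clock: 16.55
position: [0.5685, -0.0048, 0.0832]
ee_rot: [0.795, 0.607, 0.0, 0.0]
ft_force: [-0.4, -1.4, 1.5]
grip_width: 0.228
grasp_force: 79.8
```

```bash
python3 -c "
from h import *
avg(3)"
```

```text
[ 5.685e+02 -4.800e+00  8.330e+01 -3.000e-01 -2.600e+00  1.700e+00] [0.  0.  0.  0.1 0.2 0.5]
```

apply_moves --rows '[{"x": 0, "y": 0, "z": 1, "ax": 0, "ay": 0, "az": 0, "gripper": 1}, {"x": 0, "y": 0, "z": 1, "ax": 0, "ay": 0, "az": 0, "gripper": 1}, {"x": 0, "y": 0, "z": 0, "ax": 0, "ay": 0, "az": 0, "gripper": 1}]'

```text
clock: 16.95
position: [0.5686, -0.0049, 0.0824]
ee_rot: [0.795, 0.607, 0.0, -0.0]
ft_force: [-6.0, -3.1, 15.7]
grip_width: 0.226
grasp_force: 81.5
```

```bash
python3 -c "
from h import *
avg(3)"
```

```text
[568.6  -4.9  82.4  -7.4  -2.3  15.3] [0.  0.  0.  0.2 0.3 0.3]
```

apply_moves --rows '[{"x": 0, "y": 0, "z": 0, "ax": 0, "ay": 0, "az": 0, "gripper": 1}, {"x": 0, "y": 0, "z": 0, "ax": 0, "ay": 0, "az": 0, "gripper": 1}, {"x": 0, "y": 0, "z": 0, "ax": 0, "ay": 0, "az": 0, "gripper": 1}, {"x": 0, "y": 0, "z": 0, "ax": 0, "ay": 0, "az": 0, "gripper": 1}, {"x": 0, "y": 0, "z": 0, "ax": 0, "ay": 0, "az": 0, "gripper": 1}]'

```text
clock: 17.52
position: [0.5686, -0.0049, 0.0824]
ee_rot: [0.795, 0.607, 0.0, -0.0]
ft_force: [-6.4, -2.7, 15.5]
grip_width: 0.232
grasp_force: 81.5
```

```bash
python3 -c "
from h import *
a=avg(3)
if a[5]>10 and a[2]<83: print(hand_in())"
```

```text
[568.5  -4.9  82.4  -7.   -2.6  15.2] [0.  0.  0.  0.5 0.3 0.2]
the job is handed in; nothing more can be done
None
```

I handed the job in at about 17.7 s: the block is seated and released in the pocket, the leaf is down over it, and the pin is home and still gripped, pressing the leaf shut with about 15 N; I judged "home" from tool height and force, not a final picture.

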